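# Free an unmarked lock screw and pin the specimen grip

### The arm

A 6-joint arm with a two-finger parallel gripper is mounted at the origin on the work surface. World frame = base frame: x ahead of the robot, y to its left, z up, the work surface at z = 0. Lengths are in mm, angles in degrees, forces in N, time in s.
With the tool pointing down it reaches from about 375 to 900 mm from the base axis. Payload 3.1 kg.
Tool frame: the origin (TCP) lies at the very end of the fingers, on their centre line; the grasp point (between the pads) lies ctrl.hold_point_z behind it (ctrl.hold_point_z is the distance from the TCP to the grasp point, in mm); z points along the fingers, y is the direction in which the jaws open and shut (so a half turn about z gives the same grasp; the last joint's range is limited). The gripper opens to 85 mm and grips with 20 to 120 N. Pads are 22 mm wide; open, the fingers measure 114 mm over their backs; the gripper's body (76 mm by 85 mm) begins 54 mm behind the grasp point. The pads swing forward as they close: fully open they stand 13 mm farther back than shut.
Start: joints at [-82.535, 30.224, 82.088, -0, 67.689, -10.227], TCP at [189.97, -595.406, 231.31] pointing down, gripper open.
Joint ranges: [-176.69, 176.69], [-43.24, 126.21], [12.49, 139.97], [-82, 262], [0, 151.66], [-163.58, 163.58]. Speed limits (degrees/s): [159.86, 159.86, 180, 180, 180, 180].

### API

Orientations are given as [roll, pitch, yaw] about the fixed x, y, z axes, in that order (R = Rz(yaw) Ry(pitch) Rx(roll)).
In Python, from cell import ctrl gives the robot as it stands.
- The arm moves only by the shell command python3 -m crank 'ROWS' [FORCE]. ROWS is JSON, one flat list of numbers, 5 for each row, row after row: the gripper command: -1 is fully open, 1 is shut, values between are in proportion, then the shift along the tool's x, y, z in m, then the turn about the tool's z in degrees. A call has 1 to 5 rows; each row shifts and turns the pose as measured when the row begins, along the tool's axes as they then stand; what a row does not reach is not made up. A row lasts 1/8 s, in which the tool goes at most 62.5 mm and 10.7 degrees, less where a joint would pass 70% of its speed; a pose out of reach is approached as far as the arm can. A call with a gripper value outside its range is refused whole. The fingers move at their own pace and stop on an object; FORCE is the grip in N (left out, the last holds). Time passes only in rows, so rows that do not move let the fingers close. It gives the time, the measured TCP pose, the force and the opening at its end, in the units of the state.
- ctrl.read_state(): the state, without advancing time (a new reading comes with each control period).
- ctrl.grab_frame(name): name is "side" or "top"; returns the picture (384x512x3 uint8, blue, green, red); there is no depth.
- ctrl.camera_params(name): a dict with "camera_matrix" (3x3 intrinsics, pixels), "R" (3x3) and "t" (3): a world point X has camera coordinates R X + t. Camera axes: x right, y down, z forward; pixel columns grow to the right and rows downward; lengths in mm; the calibration is good to about 2 mm. A picture is of the moment at which its call begins. camera_params takes no time and is no camera call.
- ctrl.job_done(): hands the job in, once; it reports no verdict.
The state is a dict: "t": time; "q": joint angles; "dq": joint speeds; "tau": joint torques, N m; "ee_pos": TCP position; "ee_rot": TCP orientation; "contact_force": force on the tool from outside, world axes, zero at the start; "ft_torque": the same for the moment, N m; "gripper_width": finger opening in mm.
Only numpy, scipy, OpenCV 4.12 (cv2) and the standard library are available. Lean on these libraries where they do the work, as an engineer would, in place of code of your own. Each camera call takes 0.05 s, during which the arm holds its last target.

### The job

Secure the specimen grip in its adapter block: first loosen the lock screw on top by about a quarter turn - nobody marked whether its thread is left- or right-handed, so try it both ways and go with the way that gives. Then push the hitch pin fully home through the cross hole and swing its wire loop round until it lies fully closed over the pin's far end. Leave the test bars, the spanner and the spare jaw alone.

Things in the scene. Friction and masses are not known exactly. Their poses are not given: they have to be found in the camera images.
- adapter: Fixed steel block, 80 mm (x) by 70 mm (y), top at z = 95 mm, on a dark plate 12 mm thick (x -50..310, y -85..85 mm). Origin on the table (z = 0) under the lock screw's axis, the block's middle. The specimen grip (60 mm wide, 87 mm high, from x = 95 mm) is on its +x side. The cross hole runs along y at x = 0, z = 70 mm. The unit may stand turned on the table.
- screw_grip (a point): Lock screw: steel tee bar 90 long, 16 wide, 26 mm high across the top of the block, turning about the vertical axis through its middle. The point is the bar's centre (z = 116 mm); x along the bar, z up. Its underside is 8 mm above the block. Can be pinched across its width from above.
- lock_screw (a joint): Screw angle, rad, + is counter-clockwise from above; 0 at the start: tight, bar along the adapter's x. One way (hidden, varies) it gives under 0.15 rad and stops hard: tightening. The other way it turns with 0.25 N m drag to 1.9 rad, without rising visibly. Until loosened by over 1.1 rad its bolt bars the cross hole inside and stops the pin after about 10 mm. Stays where left.
- pin_handle (a point): Handle plate of the hitch pin (16 mm shaft along the adapter's y at z = 70 mm, entering from +y, 40 mm round head). Plate: beside the head, 32 to 68 mm to +x of the pin's axis, 14 mm thick along y, z 52 to 108 mm. The point is its centre, 50 mm to +x of the axis, z = 80 mm. Push its outer (+y) face towards -y. Fully home its inner face is 10 mm beyond the block's side (y = 45 mm).
- pin (a joint): How far the pin is pushed in, m: 0 withdrawn, 0.080 fully home (against its stop). It slides only along the adapter's y. Drag about 4 N. Stays where left.
- loop_pivot (a point): Centre of the pin's round head, on the pin's axis (z = 70 mm); at y = 52 mm of the adapter when the pin is home. The wire loop turns about the vertical line through it and travels with the pin. The shaft's far end is 117 mm from here towards the adapter's -y.
- loop_wire (a point): Loop: two 6 mm wires, 24 mm above and below the pin's axis, joined by an upright end bar. Point: on the upper wire's long straight run (z = 94 mm). Closed, the run is parallel to the pin, 56 mm to -x of it, from 0 to 130 mm past the pivot to -y (point at 85), then bends to +x: the end bar is in front of the shaft end. Axes turn with the loop, the adapter's when closed. Push from outside.
- loop (a joint): Opening angle of the loop, rad: 0 fully closed (at a stop); grows clockwise from above, out on the -x (robot) side; at 1.57 the long wires point to the adapter's -x. Range 0 to 2.0. Stiff pivot (0.06 N m), stays where left. It closes only when the pin is home, else its end bar hits the block.
- bar_1: Bystander: flat yellow dog-bone test bar, 155 x 25 x 6 mm, loose on the table; origin under its centre.
- bar_2: Bystander: a second, equal test bar.
- spanner: Bystander: open spanner 180 mm long, loose on the table.
- spare_jaw: Bystander: loose metal grip jaw, 60 x 45 x 42 mm; origin under its centre.

How it is judged (in metres and radians):
On the way, in this order (a step that is already met when the one before it is completed fails the run):
1. the lock screw is loosened by more than 1.1 rad, in the direction that gives ((value of joint lock_screw above 1.1 rad or value of joint lock_screw below -1.1 rad)), for 0.2 s.
2. the pin is pushed fully home (more than 76 of 80 mm) (value of joint pin above 0.076 m), for 0.2 s.
3. the wire loop is closed over the shaft end (under 0.1 rad) (value of joint loop below 0.1 rad), for 0.2 s.
At the end, for the whole second after the job is handed in: The lock screw stands loosened by more than 1.05 rad, the pin is home to within 4 mm, the wire loop is closed to within 0.1 rad, all at rest ((value of joint lock_screw above 1.05 rad or value of joint lock_screw below -1.05 rad) and value of joint pin above 0.076 m and value of joint loop below 0.1 rad and velocity of joint loop between -0.05 and 0.05 rad/s and velocity of joint pin between -0.01 and 0.01 m/s and velocity of joint lock_screw between -0.05 and 0.05 rad/s); the robot touches nothing.
It fails at once if a bystander (test bars, spanner, spare jaw) is shifted by more than 20 mm (distance of any of bar_1, bar_2, spanner, spare_jaw from where it was at the start of the episode above 0.02 m).
It also fails if it takes over 64 s, if anything falls off the work surface, if the arm or the gripper's body presses on something with over 40 N, if the wrist force passes 120 N, or if a joint passes its speed limit or range.

## Working session

There is one attempt and no reset: what is moved stays moved. The work goes in short steps, Python scripts to look and compute and a shell command to move; the robot and the scene stay as the last step left them, time stands still between calls to the robot, and variables do not carry over. Pictures are saved under pics/ and viewed, and the job is handed in when it is done.

```bash
ls; mkdir -p pics
python3 - <<'E'
from cell import ctrl
import cv2,numpy as np
print(ctrl.read_state(), ctrl.hold_point_z)
for n in ("side","top"):
    im=ctrl.grab_frame(n); cv2.imwrite(f"pics/{n}0.png",im)
    p=ctrl.camera_params(n); print(n,p); R=np.array(p["R"]);print(-R.T@np.array(p["t"]).ravel())
E
```

```text
pics
{'t': 0.0, 'q': array([-8.25347019e+01,  3.02801005e+01,  8.21587414e+01,  2.00020362e-04,
        6.76882407e+01, -1.02261472e+01]), 'dq': array([-0.21498965, -0.06992843, -0.04178728, -0.0058263 , -0.07474094,
       -0.02360772]), 'tau': array([-9.66424923e-04, -4.42345190e+01, -1.78025222e+01, -3.29736513e-04,
        8.54531187e-03, -1.17690894e-05]), 'ee_pos': array([ 189.87597992, -594.69058246,  230.30837765]), 'ee_rot': array([-1.79874969e+02, -2.27433913e-02,  1.76913443e+01]), 'contact_force': array([ 0.03218888, -0.3091646 , -0.62885629]), 'ft_torque': array([-0.00364798, -0.04330796, -0.03428634]), 'gripper_width': 85.47983481903599} 18.700000000000003
side {'camera_matrix': array([[365.27559423,   0.        , 259.85019732],
       [  0.        , 365.27559423, 199.67117606],
       [  0.        ,   0.        ,   1.        ]]), 'R': array([[-0.84286968, -0.53791808, -0.01465779],
       [-0.31807248,  0.5199927 , -0.79274049],
       [ 0.43405138, -0.66351468, -0.60938302]]), 't': array([446.40215412, 251.99477506, 686.17268729])}
[158.57723888 564.37799553 624.4517148 ]
top {'camera_matrix': array([[383.70724537,   0.        , 249.47072244],
       [  0.        , 383.70724537, 189.2964359 ],
       [  0.        ,   0.        ,   1.        ]]), 'R': array([[-0.0131917 , -0.99970939,  0.02017722],
       [-0.99540837,  0.01121634, -0.09505983],
       [ 0.09480589, -0.02133857, -0.99526705]]), 't': array([ -24.21708923,  578.71653869, 1040.5360634 ])}
[ 477.09087281   -8.49758169 1091.11259226]
```

View pics/side0.png

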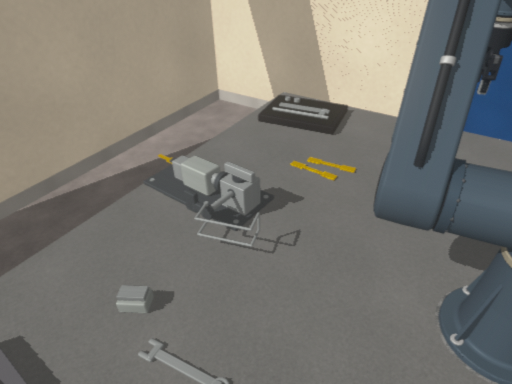

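View pics/top0.png

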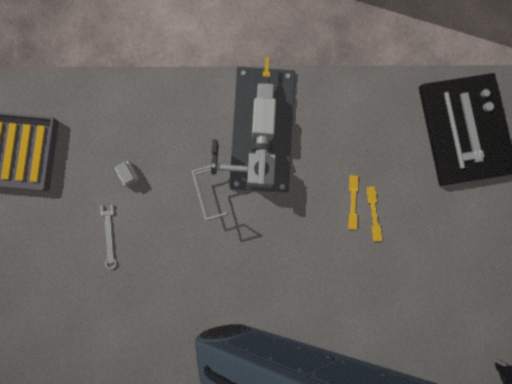

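The side view shows the unit at about (220,190) with the loop open towards the camera. In the top view the block is near (262,168), the pin goes left to about (215,165), and the loop is open near (205,195). I'll enlarge this area.

Run:
```python
import cv2
im=cv2.imread("pics/top0.png")[55:255,170:330]; cv2.imwrite("pics/top0c.png",cv2.resize(im,None,fx=3,fy=3,interpolation=cv2.INTER_CUBIC)[:600])
im=cv2.imread("pics/side0.png")[140:260,140:290]; cv2.imwrite("pics/side0c.png",cv2.resize(im,None,fx=5,fy=5,interpolation=cv2.INTER_CUBIC))
```

```text
(no output)
```

View pics/top0c.png

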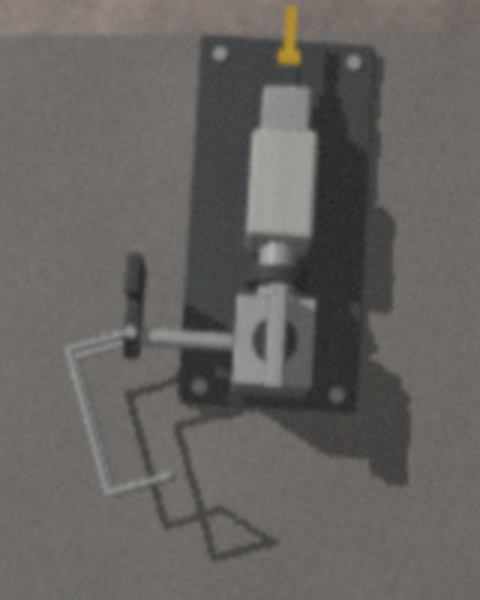

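View pics/side0c.png

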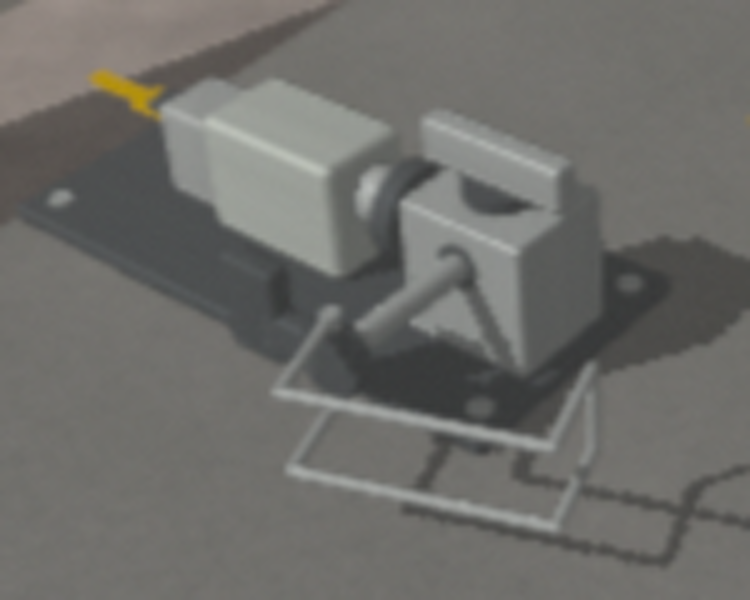

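```bash
cat > h.py <<'E'
import numpy as np, cv2
from cell import ctrl
from scipy.optimize import least_squares
P={n:ctrl.camera_params(n) for n in("side","top")}
def proj(n,X):
    p=P[n]; c=np.array(p["R"])@np.asarray(X,float)+np.array(p["t"]).ravel(); u=np.array(p["camera_matrix"])@c; return u[:2]/u[2]
def atz(n,uv,z):
    p=P[n]; R=np.array(p["R"]); C=-R.T@np.array(p["t"]).ravel()
    d=R.T@np.linalg.solve(np.array(p["camera_matrix"]),[uv[0],uv[1],1]); return C+d*(z-C[2])/d[2]
def w(pose,a):
    x,y,th=pose; c,s=np.cos(th),np.sin(th); return np.array([x+c*a[0]-s*a[1],y+s*a[0]+c*a[1],a[2]])
def inv(pose,Xw):
    x,y,th=pose; c,s=np.cos(th),np.sin(th); dx,dy=Xw[0]-x,Xw[1]-y; return np.array([c*dx+s*dy,-s*dx+c*dy,Xw[2]])
def snap(name,n,box,f):
    im=ctrl.grab_frame(n); x0,y0,x1,y1=box
    cv2.imwrite(f"pics/{name}.png",cv2.resize(im[y0:y1,x0:x1],None,fx=f,fy=f,interpolation=cv2.INTER_CUBIC))
E
python3 - <<'E'
from h import *
T=[((203,37),(310,85,12)),((373,46),(310,-85,12)),((181,403),(-50,85,12)),((354,411),(-50,-85,12)),((236,294),(40,35,95)),((316,298),(40,-35,95)),((232,386),(-40,35,95)),((312,390),(-40,-35,95)),((274,284),(45,0,129)),((273,385),(-45,0,129))]
S=[((522,248),(-40,35,95)),((400,195),(40,35,95)),((25,207),(310,85,12)),((668,285),(-50,-85,12)),((423,115),(45,8,129))]
obs=[("top",np.array(p)/3+[170,55],a) for p,a in T]+[("side",np.array(p)/5+[140,140],a) for p,a in S]
f=lambda q:np.concatenate([proj(n,w((q[0],q[1],q[2]),a))-p for n,p,a in obs])
r=least_squares(f,[530,-40,0],x_scale=[10,10,.1],loss="soft_l1"); print(r.x,np.degrees(r.x[2])); print(f(r.x).reshape(-1,2).round(1))
q=r.x; 
for nm,uv,z in [("piv",(131,333),94),("c1",(68,348),94),("c2",(108,492),94),("c3",(168,477),94)]:
    print(nm,inv(q,atz("top",np.array(uv)/3+[170,55],z)).round(1))
for nm,uv,z in [("piv",(333,315),94),("c1",(278,393),94),("c2",(550,445),94),("c3",(592,370),94)]:
    print(nm,inv(q,atz("side",np.array(uv)/5+[140,140],z)).round(1))
E
```

```text
[ 6.25359943e+02 -6.15479970e+01 -7.24312965e-02] -4.150007592442756
[[-1.  -1.2]
 [ 0.5 -0.4]
 [-1.6 -0.4]
 [ 0.8  0.6]
 [ 0.2  0.1]
 [ 0.1  0.4]
 [-0.3 -0.4]
 [-0.2 -0.1]
 [ 1.6 -0.2]
 [-0.   1.2]
 [ 0.1  0.9]
 [ 0.1  0.8]
 [-1.8 -0.7]
 [ 1.7 -1.9]
 [ 0.   0.3]]
piv [1.000e-01 1.251e+02 9.400e+01]
c1 [-16.5 178.9  94. ]
c2 [-139.3  135.4   94. ]
c3 [-123.4   84.7   94. ]
piv [  2.4 125.4  94. ]
c1 [-16.7 181.5  94. ]
c2 [-137.   137.5   94. ]
c3 [-121.4   86.5   94. ]
```

```bash
cat >> h.py <<'E'
POSE=(625.36,-61.55,-0.07243)
def go(a,yaw_a=None,world=False):
    """tool-frame delta to bring the TCP to adapter point a; yaw_a: wanted yaw in adapter, deg"""
    s=ctrl.read_state(); X=np.array(a,float) if world else w(POSE,a)
    from scipy.spatial.transform import Rotation as Ro
    R=Ro.from_euler("xyz",s["ee_rot"],degrees=True)
    d=R.inv().apply(X-s["ee_pos"]); ya=s["ee_rot"][2]-np.degrees(POSE[2])
    print("t",round(s["t"],2),"adapter pos",inv(POSE,s["ee_pos"]).round(1),"yaw_a",round(ya,1),"q6",s["q"][5].round(1),"F",s["contact_force"].round(1),"T",s["ft_torque"].round(2),"w",round(s["gripper_width"],1))
    print("rot",s["ee_rot"].round(1)," delta tool mm",d.round(1), "turn", None if yaw_a is None else round(ya-yaw_a,1))
E
python3 -m crank '[-1,0,0,0,8,-1,0,0,0,8,-1,0,0,0,6]'; python3 -c "
from h import *
go((0,0,180),0)"
```

```text
t: 0.48
ee_pos: [189.7, -593.5, 228.6]
ee_rot: [-179.7, 0.1, -5.0]
contact_force: [-0.5, 0.0, 0.1]
gripper_width: 85.2
t 0.47 adapter pos [-396.  -562.1  228.6] yaw_a -0.9 q6 12.5 F [-0.5  0.   0.1] T [-0.   -0.02 -0.03] w 85.2
rot [-1.797e+02  1.000e-01 -5.000e+00]  delta tool mm [ 387.6 -567.7   51.4] turn -0.9
```

```bash
python3 -m crank '[-1,0.03,-0.045,0,0,-1,0.035,-0.05,0,0,-1,0.035,-0.05,0,0,-1,0.035,-0.05,0,0,-1,0.035,-0.05,0,0]';python3 -m crank '[-1,0.035,-0.05,0,0,-1,0.035,-0.05,0,0,-1,0.035,-0.05,0,0,-1,0.035,-0.05,0,0,-1,0.035,-0.05,0,0]'; python3 -c "
from h import *
go((0,0,180),0)"
```

```text
t: 1.1
ee_pos: [382.8, -362.8, 227.2]
ee_rot: [-179.6, 0.1, -5.6]
contact_force: [1.0, 0.1, 0.3]
gripper_width: 85.5
t: 1.72
ee_pos: [584.8, -124.3, 227.1]
ee_rot: [-179.6, 0.2, -5.7]
contact_force: [0.8, -0.7, 0.4]
gripper_width: 85.4
t 1.73 adapter pos [-36.  -65.5 227.1] yaw_a -1.5 q6 72.7 F [ 0.8 -0.7  0.4] T [-0.03 -0.03  0.01] w 85.4
rot [-179.6    0.2   -5.7]  delta tool mm [ 34.4 -66.1  47.5] turn -1.5
```

```bash
python3 -m crank '[-1,0.017,-0.033,0,-1.5,-1,0.017,-0.033,0.02,0,-1,0,0,0.02,0,-1,0,0,0,0]'; python3 -c "
from h import *
go((0,0,104),0)
snap('top1','top',(170,55,330,255),3)
snap('side1','side',(140,100,290,220),5)
"
```

```text
t: 2.22
ee_pos: [627.2, -53.2, 184.9]
ee_rot: [-179.6, 0.2, -3.6]
contact_force: [0.6, -1.0, -0.5]
gripper_width: 85.2
t 2.23 adapter pos [  1.2   8.4 184.9] yaw_a 0.5 q6 78.3 F [ 0.6 -1.  -0.5] T [-0.09  0.07  0.  ] w 85.2
rot [-179.6    0.2   -3.6]  delta tool mm [-1.   9.  80.8] turn 0.5
```

View pics/top1.png

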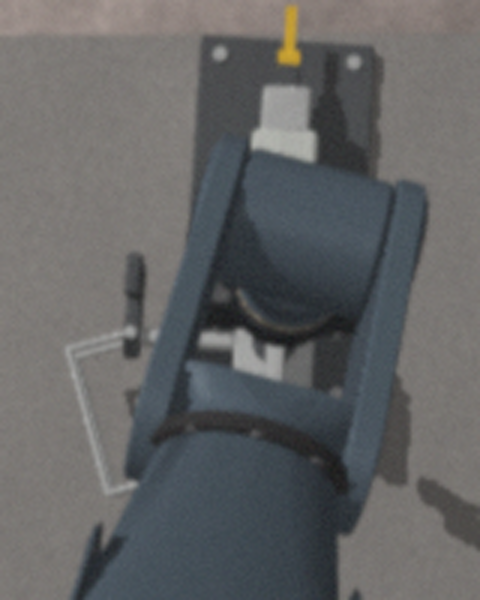

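View pics/side1.png

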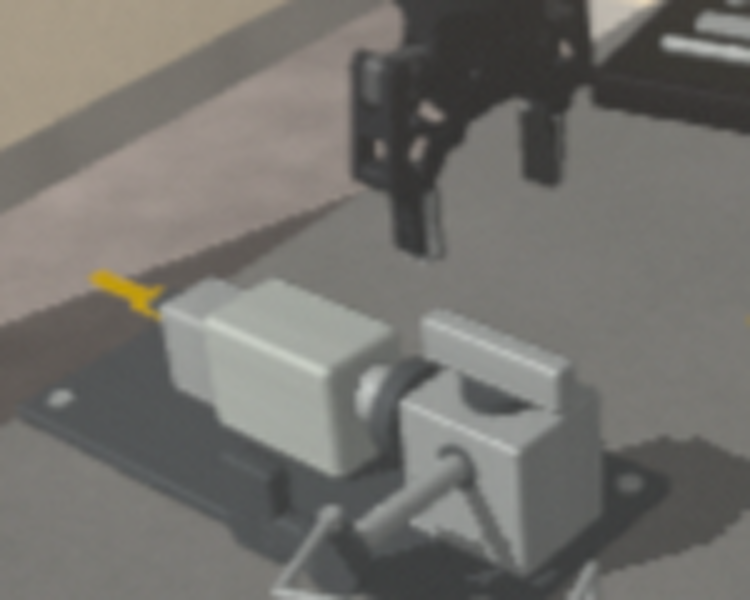

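The gripper is open above the bar. In the top view the arm hides the block, and in the side view the fingers straddle it at (415,240) and (545,160). I'll centre it and go down.

```bash
python3 -m crank '[-1,-0.001,0.008,0.02,0.5,-1,0,0,0.025,0,-1,0,0,0.02,0,-1,0,0,0.005,0,-1,0,0,0,0]'; python3 -c "
from h import *
go((0,0,104),0)"
```

```text
t: 2.95
ee_pos: [630.6, -66.6, 121.8]
ee_rot: [-179.8, -0.7, -4.5]
contact_force: [-0.3, 0.4, 0.8]
gripper_width: 85.3
t 2.95 adapter pos [  5.6  -4.7 121.8] yaw_a -0.4 q6 78.0 F [-0.3  0.4  0.8] T [ 0.01 -0.11 -0.04] w 85.3
rot [-179.8   -0.7   -4.5]  delta tool mm [-5.8 -4.6 17.7] turn -0.4
```

```bash
python3 -m crank '[-1,-0.005,-0.004,0.008,0,-1,0,0,0.008,0,-1,0,0,0,0]'; python3 -c "
from h import *
go((0,0,104),0)"
```

```text
t: 3.32
ee_pos: [626.9, -62.3, 107.0]
ee_rot: [-179.8, -0.9, -4.5]
contact_force: [-0.6, 0.2, 0.4]
gripper_width: 85.5
t 3.33 adapter pos [  1.6  -0.7 107. ] yaw_a -0.4 q6 78.2 F [-0.6  0.2  0.4] T [ 0.01 -0.03 -0.05] w 85.5
rot [-179.8   -0.9   -4.5]  delta tool mm [-1.6 -0.7  3. ] turn -0.4
```

```bash
python3 -m crank '[1,-0.001,0,0.003,0,1,0,0,0,0,1,0,0,0,0,1,0,0,0,0,1,0,0,0,0]' 60; python3 -m crank '[1,0,0,0,0,1,0,0,0,0]'; python3 -c "
from h import *
go((0,0,104),0)"
```

```text
t: 3.95
ee_pos: [626.6, -57.8, 104.6]
ee_rot: [-179.4, -0.9, -4.6]
contact_force: [-0.7, -5.1, -3.2]
gripper_width: 14.8
t: 4.2
ee_pos: [626.5, -57.9, 104.6]
ee_rot: [-179.4, -0.9, -4.5]
contact_force: [0.5, 1.6, -1.3]
gripper_width: 15.3
t 4.2 adapter pos [  0.9   3.7 104.6] yaw_a -0.4 q6 78.2 F [ 0.5  1.6 -1.3] T [-0.19  0.08  0.1 ] w 15.3
rot [-179.4   -0.9   -4.5]  delta tool mm [-0.9  3.7  0.5] turn -0.4
```

```bash
python3 -m crank '[1,0,0,0,-5,1,0,0,0,-5,1,0,0,0,-5,1,0,0,0,-5]'; python3 -c "
from h import *
go((0,0,104),0)"
```

```text
t: 4.7
ee_pos: [624.4, -58.4, 105.0]
ee_rot: [-179.2, -1.0, 13.9]
contact_force: [-1.8, -0.6, 5.0]
gripper_width: 14.9
t 4.7 adapter pos [ -1.2   3.  105. ] yaw_a 18.1 q6 59.0 F [-1.8 -0.6  5. ] T [-0.19  0.5  -2.09] w 14.9
rot [-179.2   -1.    13.9]  delta tool mm [0.2 3.3 1. ] turn 18.1
```

Turned counter-clockwise, the moment reaches 2 N m, so that looks like the hard stop. I'll try clockwise.

```bash
python3 -m crank '[1,0,0,0,8,1,0,0,0,8,1,0,0,0,8,1,0,0,0,8,1,0,0,0,0]'; python3 -c "
from h import *
go((0,0,104),0)"
```

```text
t: 5.32
ee_pos: [625.9, -56.8, 104.7]
ee_rot: [-178.4, -0.5, -19.5]
contact_force: [-0.5, 0.9, -0.4]
gripper_width: 14.9
t 5.33 adapter pos [  0.2   4.8 104.7] yaw_a -15.4 q6 92.2 F [-0.5  0.9 -0.4] T [-0.67  0.02 -0.23] w 14.9
rot [-178.4   -0.5  -19.5]  delta tool mm [1.1 4.7 0.6] turn -15.4
```

```bash
python3 -m crank '[1,0,0,0,8,1,0,0,0,8,1,0,0,0,8,1,0,0,0,8,1,0,0,0,8]'; python3 -m crank '[1,0,0,0,8,1,0,0,0,8,1,0,0,0,3]';python3 -c "
from h import *
go((0,0,104),0)"
```

```text
t: 5.95
ee_pos: [627.4, -55.2, 104.8]
ee_rot: [-178.3, 0.6, -59.7]
contact_force: [2.0, 3.5, -1.3]
gripper_width: 14.9
t: 6.32
ee_pos: [628.4, -54.8, 104.8]
ee_rot: [-178.5, 1.1, -78.7]
contact_force: [1.5, 1.6, 0.4]
gripper_width: 14.7
t 6.33 adapter pos [  2.5   7.  104.8] yaw_a -74.6 q6 151.6 F [1.5 1.6 0.4] T [-0.45  0.3   0.3 ] w 14.7
rot [-178.5    1.1  -78.7]  delta tool mm [6.1 4.3 0.6] turn -74.6
```

```bash
python3 -m crank '[1,0,0,0,5,1,0,0,0,0,-1,0,0,0,0,-1,0,0,0,0,-1,0,0,0,0]'; python3 -m crank '[-1,0,0,-0.03,0,-1,0,0,-0.05,0,-1,0,0,-0.05,0,-1,0,0,-0.02,0]';python3 -c "
from h import *
go((0,0,104),0)
snap('side2','side',(140,100,290,220),5)
"
```

```text
t: 6.95
ee_pos: [628.7, -55.5, 105.0]
ee_rot: [-178.6, 1.2, -83.4]
contact_force: [0.0, -0.2, -0.5]
gripper_width: 69.0
t: 7.45
ee_pos: [624.0, -59.6, 256.7]
ee_rot: [-178.9, 1.4, -83.4]
contact_force: [0.1, 0.5, -0.5]
gripper_width: 85.9
t 7.45 adapter pos [ -1.5   1.8 256.7] yaw_a -79.3 q6 156.4 F [ 0.1  0.5 -0.5] T [-0.04  0.03  0.04] w 85.9
rot [-178.9    1.4  -83.4]  delta tool mm [  5.7   1.9 152.6] turn -79.3
```

View pics/side2.png

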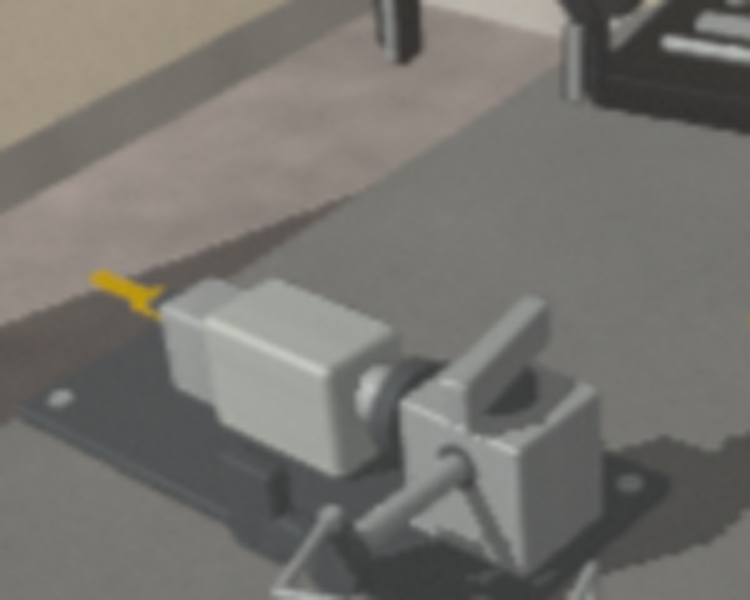

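The tee bar now stands nearly along y, running from about (462,385) to (540,300). Next is the pin: I'll turn the tool to yaw +90 with the fingers shut.

```bash
python3 - <<'E'
from h import *
a=[inv(POSE,atz("side",np.array(p)/5+[140,100],129)) for p in [(461,384),(539,300)]]
print(a, np.degrees(np.arctan2(*(a[0]-a[1])[1::-1])))
E
python3 -m crank '[1,0,0,0,-10,1,0,0,0,-10,1,0,0,0,-10,1,0,0,0,-10,1,0,0,0,-10]' 40;python3 -m crank '[1,0,0,0,-10,1,0,0,0,-10,1,0,0,0,-10,1,0,0,0,-10,1,0,0,0,-10]';python3 -m crank '[1,0,0,0,-10,1,0,0,0,-10,1,0,0,0,-10,1,0,0,0,-10,1,0,0,0,-10]';python3 -c "
from h import *
go((50,175,200),90)"
```

```text
[array([-10.79112691,  44.03285249, 129.        ]), array([  6.5033759 , -39.20873106, 129.        ])] 101.7369549008047
t: 8.12
ee_pos: [623.3, -60.0, 256.4]
ee_rot: [-178.2, -0.1, -31.8]
contact_force: [0.5, -0.9, -0.1]
gripper_width: -0.0
t: 8.75
ee_pos: [620.7, -59.7, 251.2]
ee_rot: [-178.7, -1.1, 20.0]
contact_force: [0.7, -0.2, 0.0]
gripper_width: -0.0
t: 9.38
ee_pos: [618.1, -59.5, 246.0]
ee_rot: [-179.6, -1.7, 71.7]
contact_force: [0.1, -0.4, 0.7]
gripper_width: -0.1
t 9.38 adapter pos [ -7.4   1.5 246. ] yaw_a 75.9 q6 1.0 F [ 0.1 -0.4  0.7] T [-0.07  0.03 -0.  ] w -0.1
rot [-179.6   -1.7   71.7]  delta tool mm [180.8  13.7  51.3] turn -14.1
```

```bash
python3 -m crank '[1,0,0,0,-7,1,0,0,0,-7,1,0.05,0.02,0,0,1,0.055,0.02,0,0,1,0.055,0.015,0,0]';python3 -m crank '[1,0.01,0,0.02,0,1,0,0,0.02,0,1,0,0,0,0]';python3 -c "
from h import *
go((50,172,80),90)
snap('side3','side',(140,100,290,220),5)"
```

```text
t: 10.0
ee_pos: [682.9, 94.7, 245.6]
ee_rot: [-179.7, -1.7, 85.8]
contact_force: [0.6, -0.4, 0.6]
gripper_width: 0.2
t: 10.38
ee_pos: [681.9, 109.9, 200.7]
ee_rot: [-179.4, -1.7, 86.2]
contact_force: [0.3, -0.1, -0.5]
gripper_width: -0.1
t 10.38 adapter pos [ 44.  175.1 200.7] yaw_a 90.3 q6 2.3 F [ 0.3 -0.1 -0.5] T [ 0.01  0.03 -0.  ] w -0.1
rot [-179.4   -1.7   86.2]  delta tool mm [ -6.7   7.3 120.5] turn 0.3
```

View pics/side3.png

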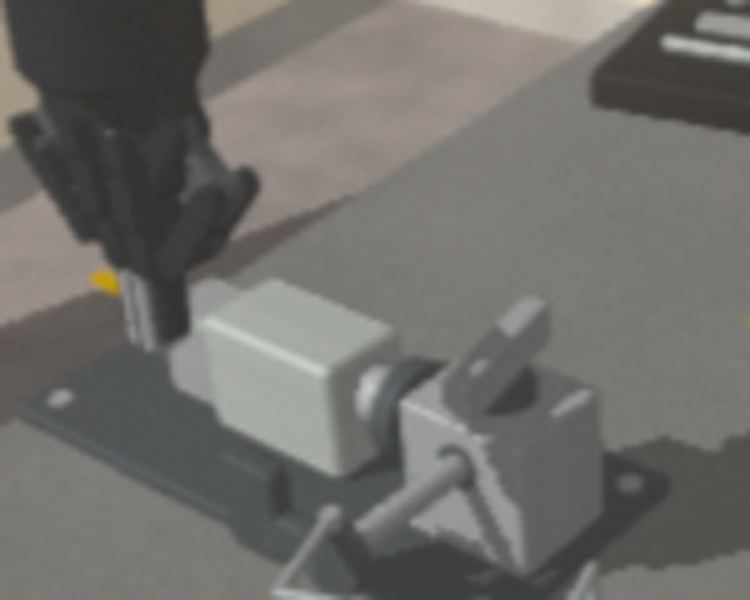

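```bash
python3 -m crank '[1,0,0.006,0.035,0,1,0,0,0.035,0,1,0,0,0.035,0,1,0,0,0.005,0,1,0,0,0,0]';python3 -c "
from h import *
go((50,155,78),90)
snap('side4','side',(140,130,290,250),5)"
```

```text
t: 11.05
ee_pos: [691.8, 107.1, 94.4]
ee_rot: [180.0, -1.7, 85.8]
contact_force: [1.0, 0.8, -0.2]
gripper_width: 0.2
t 11.05 adapter pos [ 54.1 173.   94.4] yaw_a 90.0 q6 2.1 F [ 1.   0.8 -0.2] T [-0.02 -0.02 -0.  ] w 0.2
rot [180.   -1.7  85.8]  delta tool mm [-18.5  -4.1  15.9] turn -0.0
```

View pics/side4.png

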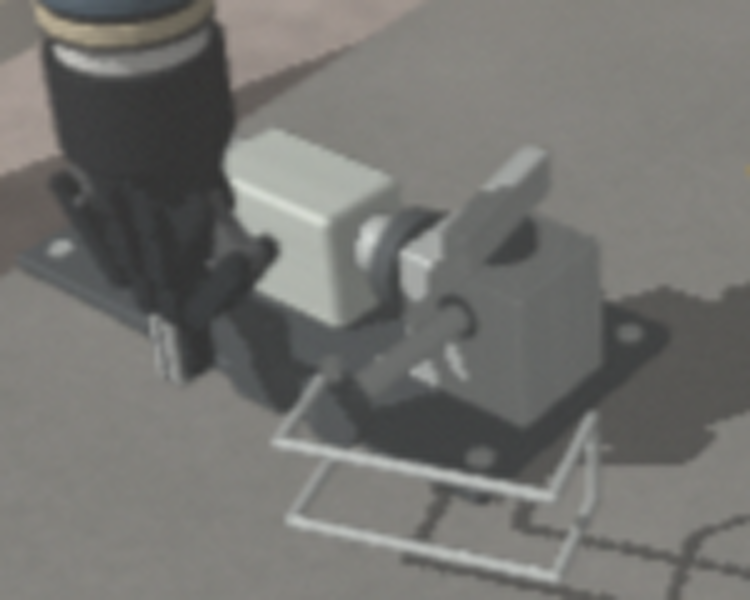

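The fingers are at (180,360), outboard of the handle plate at about (265,360). I'll go down the rest of the way and push.

```bash
python3 -m crank '[1,0,-0.005,0.015,0,1,-0.008,0,0,0,1,-0.008,0,0,0,1,0,0,0,0]';python3 -c "
from h import *
go((50,75,80),90)"
python3 -m crank '[1,-0.01,0,0,0,1,-0.01,0,0,0,1,-0.008,0,0,0]';python3 -c "
from h import *
go((50,75,80),90)"
```

```text
t: 11.6
ee_pos: [687.4, 90.5, 82.1]
ee_rot: [179.6, -1.7, 85.8]
contact_force: [0.5, 1.2, -0.7]
gripper_width: 0.1
t 11.6 adapter pos [ 50.9 156.1  82.1] yaw_a 90.0 q6 0.6 F [ 0.5  1.2 -0.7] T [ 0.01 -0.    0.01] w 0.1
rot [179.6  -1.7  85.8]  delta tool mm [-81.1  -0.9  -0.3] turn -0.0
t: 11.98
ee_pos: [685.7, 63.9, 82.2]
ee_rot: [179.5, -1.9, 85.8]
contact_force: [0.5, 4.6, 1.1]
gripper_width: -0.1
t 11.97 adapter pos [ 51.1 129.5  82.2] yaw_a 90.0 q6 -2.0 F [0.5 4.6 1.1] T [ 0.65 -0.02  0.02] w -0.1
rot [179.5  -1.9  85.8]  delta tool mm [-54.5  -1.1   0.4] turn -0.0
```

```bash
python3 -m crank '[1,-0.012,0,0,0,1,-0.012,0,0,0,1,-0.012,0,0,0]'; python3 -m crank '[1,-0.007,0,0,0,1,-0.006,0,0,0]';python3 -c "
from h import *
go((50,75,80),90)"
```

```text
t: 12.35
ee_pos: [683.1, 27.7, 82.1]
ee_rot: [179.5, -2.1, 85.9]
contact_force: [-1.0, 5.3, 4.7]
gripper_width: 0.2
t: 12.6
ee_pos: [682.1, 13.1, 81.9]
ee_rot: [179.5, -2.1, 85.8]
contact_force: [-0.4, 4.5, 2.1]
gripper_width: -0.2
t 12.6 adapter pos [51.2 78.5 81.9] yaw_a 90.0 q6 -6.5 F [-0.4  4.5  2.1] T [0.61 0.05 0.  ] w -0.2
rot [179.5  -2.1  85.8]  delta tool mm [-3.6 -1.2  1.8] turn -0.0
```

```bash
python3 -m crank '[1,-0.005,0,0,0,1,-0.004,0,0,0]'; python3 -m crank '[1,-0.004,0,0,0,1,-0.004,0,0,0]';python3 -c "
from h import *
go((50,75,80),90)"
```

```text
t: 12.85
ee_pos: [681.9, 8.7, 81.9]
ee_rot: [179.4, -2.7, 85.6]
contact_force: [1.0, 20.1, 3.4]
gripper_width: 0.0
t: 13.1
ee_pos: [681.9, 9.2, 82.1]
ee_rot: [179.4, -3.4, 85.5]
contact_force: [1.1, 13.9, 4.3]
gripper_width: 0.5
t 13.1 adapter pos [51.3 74.6 82.1] yaw_a 89.7 q6 -8.0 F [ 1.1 13.9  4.3] T [ 2.04 -0.24  0.05] w 0.5
rot [179.4  -3.4  85.5]  delta tool mm [ 0.3 -1.3  2.1] turn -0.3
```

The stop is reached: the force jumped to 20 N at y = 74.6, against roughly 70 plus the 3.7 mm offset expected. I'll press once more, then back off and look.

```bash
python3 -m crank '[1,-0.006,0,0,0,1,-0.003,0,0,0]';  python3 -m crank '[1,0.02,0,0,0,1,0.02,0,0,0,1,0,0,-0.04,0,1,0,0,-0.05,0,1,0,0,-0.02,0]';python3 -c "
from h import *
go((50,75,80),90)
snap('side5','side',(140,130,290,250),5)
snap('top5','top',(170,105,330,255),4)"
```

```text
t: 13.35
ee_pos: [682.0, 9.6, 82.2]
ee_rot: [179.3, -4.2, 85.5]
contact_force: [0.5, 8.6, 3.2]
gripper_width: 0.2
t: 13.98
ee_pos: [681.4, 43.3, 192.4]
ee_rot: [179.8, -3.8, 85.7]
contact_force: [-0.7, 0.5, 0.4]
gripper_width: -0.0
t 13.97 adapter pos [ 48.3 108.6 192.4] yaw_a 89.8 q6 -4.6 F [-0.7  0.5  0.4] T [-0.01 -0.01  0.05] w -0.0
rot [179.8  -3.8  85.7]  delta tool mm [-41.    1.4 109.9] turn -0.2
```

View pics/side5.png

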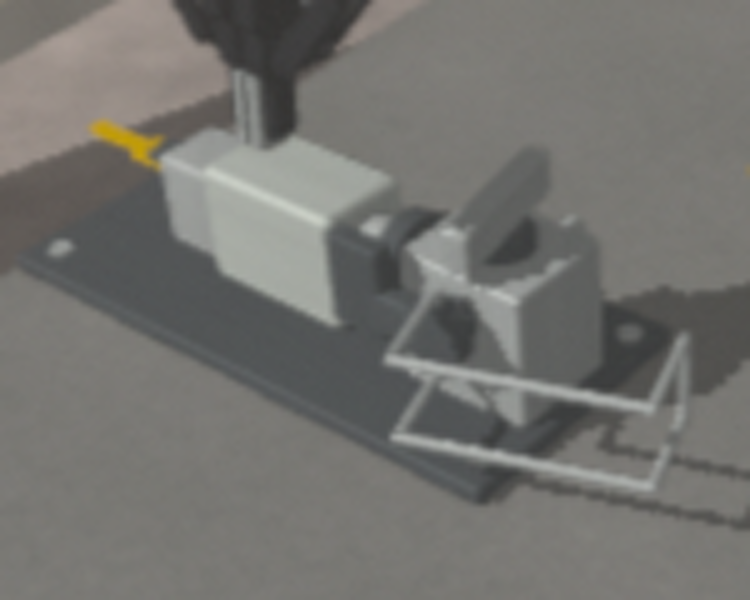

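View pics/top5.png

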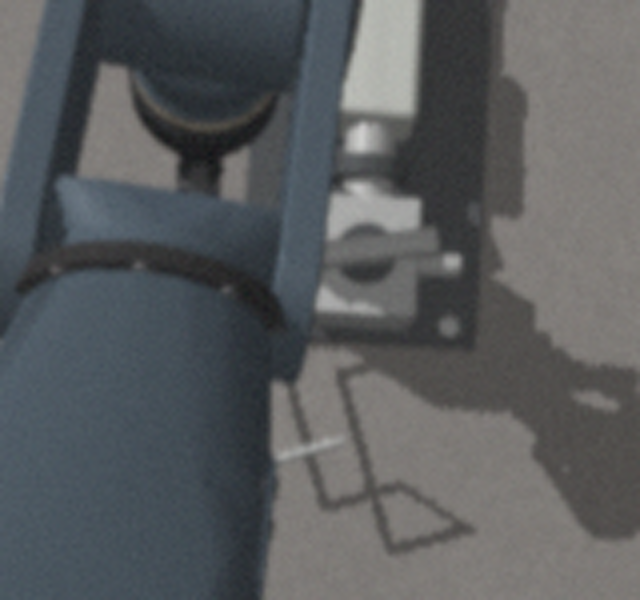

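The handle now sits against the block and the shaft end sticks out on the far side (top view, about (461,263)). I'll measure the shaft end and the loop.

Run:
```python
from h import *
q=POSE
print("shaft end",inv(q,atz("top",np.array((461,263))/4+[170,105],70)).round(1))
print("block corners",[inv(q,atz("top",np.array(p)/4+[170,105],95)).round(1) for p in [(420,197),(415,325)]])
for nm,uv,z in [("piv",(432,285),94),("c1",(388,360),94),("c2",(651,411),94),("c3",(686,338),94)]:
    print(nm,inv(q,atz("side",np.array(uv)/5+[140,130],z)).round(1))
```

```text
shaft end [  2.8 -65.8  70. ]
block corners [array([ 41.2, -33.9,  95. ]), array([-43.7, -35.1,  95. ])]
piv [ 6.9 48.8 94. ]
c1 [-16.2 107.4  94. ]
c2 [-139.4   65.6   94. ]
c3 [-121.2   11.    94. ]
```

The shaft end is at y = -65.8 (-65 expected), so the pin is home. The loop is open at about 1.25 rad. I'll bring the fingers to the outside of the wire.

```bash
python3 -m crank '[1,0.002,-0.05,0,0,1,0.002,-0.05,0,0,1,0,-0.05,0,0,1,0,-0.01,0,0,1,0,0,0,0]';python3 -c "
from h import *
go((-118,115,80),90)"
```

```text
t: 14.7
ee_pos: [515.4, 60.0, 185.1]
ee_rot: [-179.8, -3.6, 85.7]
contact_force: [0.5, -0.6, 0.3]
gripper_width: 0.1
t 14.7 adapter pos [-118.5  113.3  185.1] yaw_a 89.9 q6 -6.1 F [ 0.5 -0.6  0.3] T [-0.02 -0.05  0.01] w 0.1
rot [-179.8   -3.6   85.7]  delta tool mm [ -4.9   0.9 105. ] turn -0.1
```

```bash
python3 -m crank '[1,0,0,0.035,0,1,0,0,0.035,0,1,0,0,0.03,0,1,0,0,0.002,0]';python3 -c "
from h import *
go((-110,88,80),90)
snap('side6','side',(140,130,290,250),5)"
```

```text
t: 15.2
ee_pos: [525.6, 64.9, 79.8]
ee_rot: [179.5, -3.5, 85.7]
contact_force: [0.2, 0.4, -0.3]
gripper_width: -0.1
t 15.2 adapter pos [-108.7  118.9   79.8] yaw_a 89.9 q6 -7.0 F [ 0.2  0.4 -0.3] T [-0.06  0.05  0.03] w -0.1
rot [179.5  -3.5  85.7]  delta tool mm [-30.9  -1.2  -2.1] turn -0.1
```

View pics/side6.png

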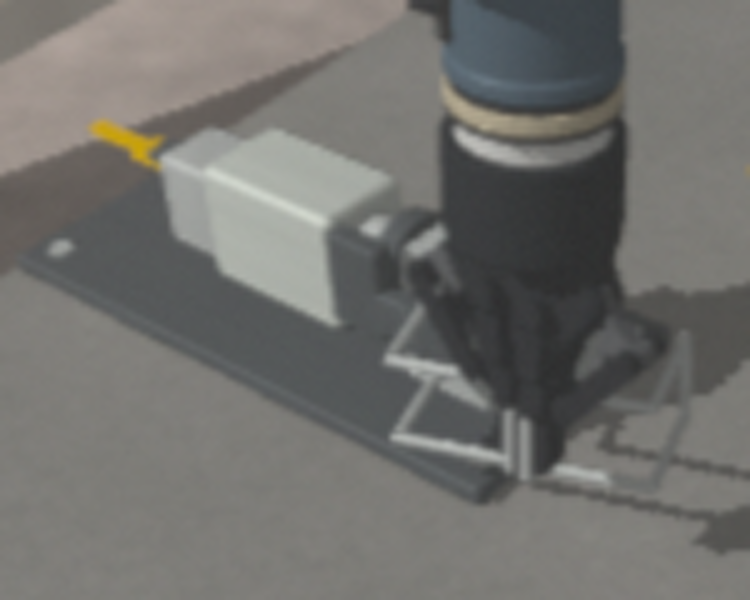

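The fingers are outside the long run, with the tip at (525,470). I'll sweep along the arc now.

```bash
python3 -m crank '[1,-0.013,-0.003,0,0,1,-0.013,-0.003,0,0,1,-0.013,-0.001,0,0,1,-0.013,-0.001,0,0]';python3 -c "
from h import *
go((-117,38,80),90)"
```

```text
t: 15.75
ee_pos: [516.2, 10.1, 80.1]
ee_rot: [179.1, -3.5, 85.8]
contact_force: [-0.2, 0.4, -0.2]
gripper_width: -0.2
t 15.75 adapter pos [-114.    63.6   80.1] yaw_a 89.9 q6 -13.6 F [-0.2  0.4 -0.2] T [ 0.07 -0.02  0.02] w -0.2
rot [179.1  -3.5  85.8]  delta tool mm [-25.5  -2.9  -1.5] turn -0.1
```

```bash
python3 -m crank '[1,-0.013,-0.002,0,0,1,-0.013,-0.001,0,0,1,-0.012,0.003,0,0]';python3 -c "
from h import *
go((-110,10,80),90)
snap('side7','side',(140,130,290,250),5)"
```

```text
t: 16.12
ee_pos: [513.4, -31.2, 78.3]
ee_rot: [179.0, -3.5, 85.7]
contact_force: [0.2, 0.4, 0.3]
gripper_width: -0.1
t 16.12 adapter pos [-113.8   22.2   78.3] yaw_a 89.9 q6 -18.3 F [0.2 0.4 0.3] T [0.12 0.01 0.02] w -0.1
rot [179.   -3.5  85.7]  delta tool mm [-12.1   3.9  -2.3] turn -0.1
```

View pics/side7.png

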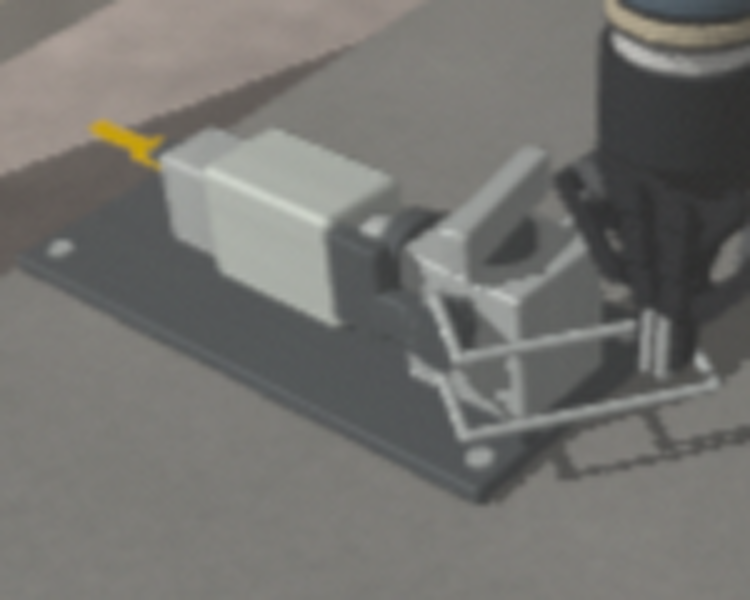

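The loop is swinging in: its corner is at (460,355) and the finger is pushing at (650,340). I'll carry on.

```bash
python3 -m crank '[1,-0.012,0.003,0,0,1,-0.013,0.007,0,0,1,-0.012,0.007,0,0]';python3 -c "
from h import *
go((-80,-35,80),90)"
```

```text
t: 16.55
ee_pos: [529.5, -72.9, 76.2]
ee_rot: [178.9, -3.4, 85.7]
contact_force: [-0.4, 0.1, 0.1]
gripper_width: -0.2
t 16.55 adapter pos [-94.8 -18.3  76.2] yaw_a 89.9 q6 -21.8 F [-0.4  0.1  0.1] T [0.02 0.05 0.03] w -0.2
rot [178.9  -3.4  85.7]  delta tool mm [-16.5  14.9  -4.5] turn -0.1
```

```bash
python3 -m crank '[1,-0.009,0.008,-0.002,0,1,-0.008,0.007,-0.002,0,1,-0.004,0.004,0,0,1,0,0.004,0,0]';python3 -c "
from h import *
go((-73,-38,80),90)
snap('side8','side',(140,130,290,250),5)"
```

```text
t: 17.05
ee_pos: [552.7, -98.7, 79.4]
ee_rot: [178.9, -3.4, 85.7]
contact_force: [-1.3, -0.9, 0.2]
gripper_width: 0.1
t 17.05 adapter pos [-69.8 -42.3  79.4] yaw_a 89.8 q6 -22.8 F [-1.3 -0.9  0.2] T [-0.11  0.19  0.02] w 0.1
rot [178.9  -3.4  85.7]  delta tool mm [ 4.3 -3.2 -0.4] turn -0.2
```

View pics/side8.png

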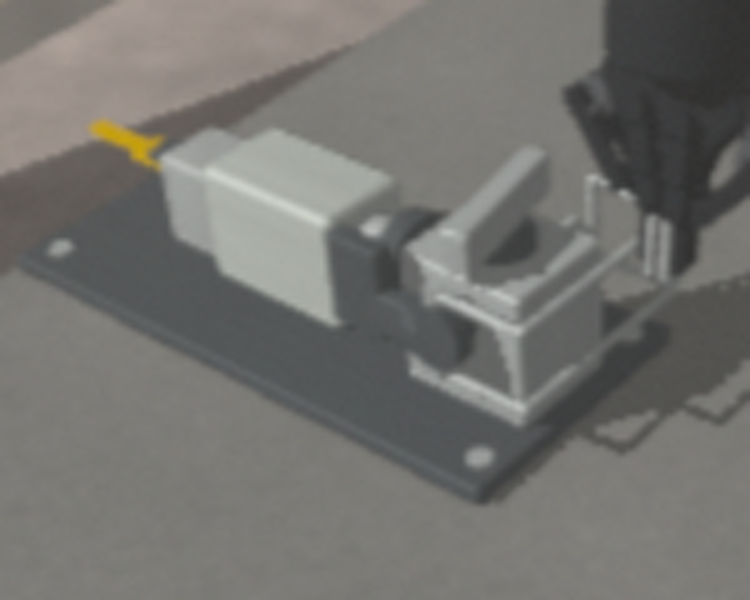

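Nearly closed. I'll push on in small steps until the stop.

```bash
python3 -m crank '[1,0,0.004,0,0,1,0,0.004,0,0]'; python3 -m crank '[1,0,0.004,0,0,1,0,0.004,0,0]';python3 -c "
from h import *
go((-73,-38,80),90)"
```

```text
t: 17.35
ee_pos: [553.7, -97.8, 78.8]
ee_rot: [179.9, -3.4, 85.9]
contact_force: [-9.2, -2.9, 5.9]
gripper_width: -0.1
t: 17.6
ee_pos: [553.4, -96.5, 78.3]
ee_rot: [-179.1, -3.6, 86.1]
contact_force: [-8.3, -2.5, 4.6]
gripper_width: -0.1
t 17.6 adapter pos [-69.2 -40.1  78.3] yaw_a 90.2 q6 -22.0 F [-8.3 -2.5  4.6] T [-0.45  1.26  0.03] w -0.1
rot [-179.1   -3.6   86.1]  delta tool mm [ 2.2 -3.8 -1.6] turn 0.2
```

It is at the stop: 8-9 N with no further movement. I'll back off outwards, rise, and move clear of the cameras.

```bash
python3 -m crank '[1,0,-0.015,0,0,1,0,-0.025,0,0,1,0,0,-0.03,0,1,0,0,-0.05,0,1,0,0,-0.05,0]'; python3 -m crank '[1,-0.05,-0.01,-0.02,0,1,-0.05,0,0,0,1,-0.05,0,0,0,1,-0.05,0,0,0,1,0,0,0,0]';python3 -c "
from h import *
go((-73,-38,80),90)
snap('side9','side',(140,130,290,250),5)
snap('top9','top',(170,105,330,255),4)"
```

```text
t: 18.23
ee_pos: [511.7, -98.8, 208.1]
ee_rot: [-178.6, -3.8, 86.1]
contact_force: [1.2, -0.5, -0.4]
gripper_width: -0.1
t: 18.85
ee_pos: [494.0, -303.6, 222.7]
ee_rot: [-179.6, -3.4, 86.5]
contact_force: [-0.5, 0.4, -0.9]
gripper_width: -0.1
t 18.85 adapter pos [-113.5 -251.   222.7] yaw_a 90.7 q6 -41.4 F [-0.5  0.4 -0.9] T [-0.04  0.04  0.01] w -0.1
rot [-179.6   -3.4   86.5]  delta tool mm [203.7  44.3 154.6] turn 0.7
```

View pics/side9.png

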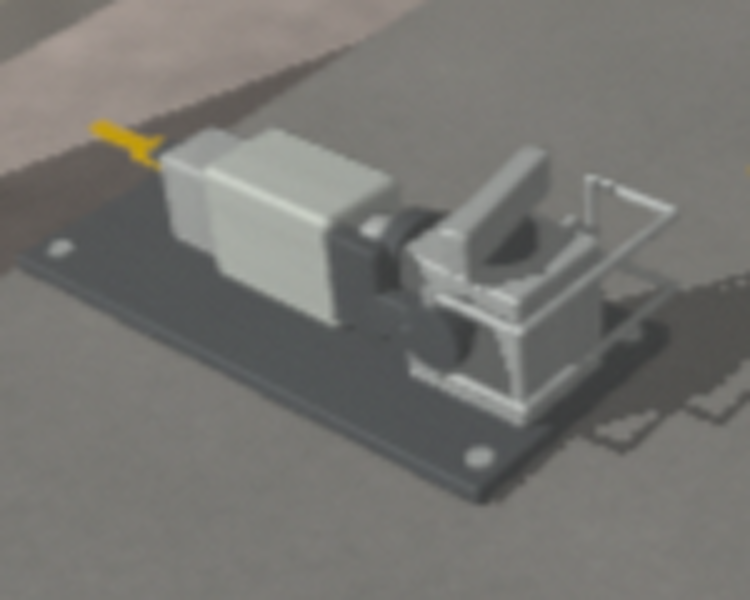

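View pics/top9.png

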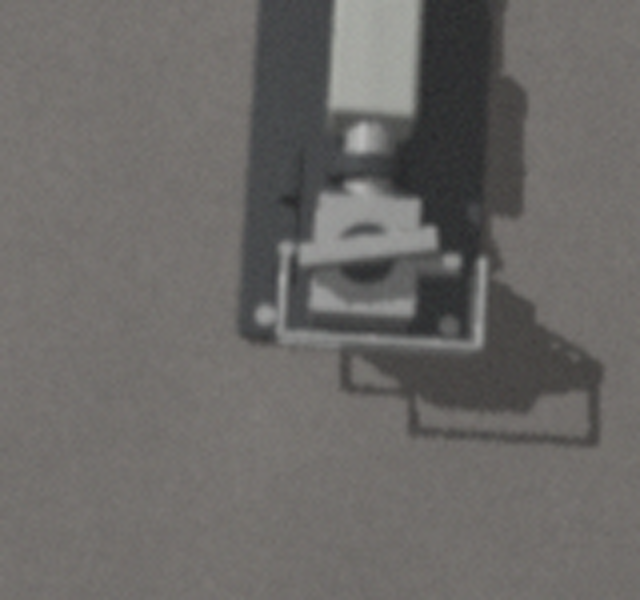

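Run:
```python
from h import *
A=lambda p,z:inv(POSE,atz("top",np.array(p)/4+[170,105],z))
a,b=A((283,337),94),A((478,345),94); d=b-a; print("run",a.round(1),b.round(1),"loop rad",np.arctan2(-d[0],-d[1]))
a,b=A((300,257),129),A((438,238),129); d=a-b; print("screw deg",np.degrees(np.arctan2(d[1],d[0]))-180)
print("shaft end",A((455,262),70).round(1),"piv",A((287,246),94).round(1))
s0=cv2.imread("pics/top0.png"); im=ctrl.grab_frame("top"); cv2.imwrite("pics/top10.png",im)
print(cv2.absdiff(s0,im)[130:260,:][:, :150].max(), cv2.absdiff(s0,im)[160:250,340:400].max())
```

```text
run [-56.7  50.5  94. ] [-54.2 -77.1  94. ] loop rad -0.019965313761689477
screw deg -78.52277210975522
shaft end [  3.2 -61.7  70. ] piv [ 3.3 51.5 94. ]
14 144
```

View pics/top10.png

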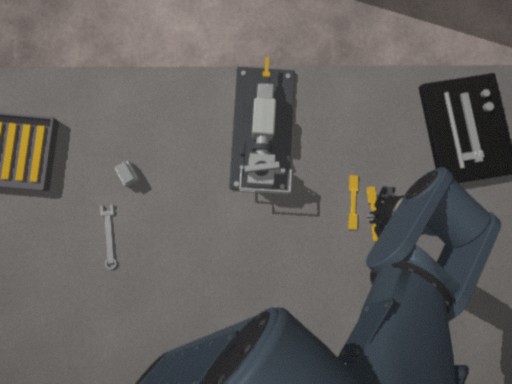

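By the top view the loop is closed (0.02 rad), the screw is at -78.5° and the bystanders have not moved. The two shaft-end readings differ by 4 mm, so I'll compare those crops directly.

Run:
```python
import cv2,numpy as np
a=cv2.imread("pics/top5.png");b=cv2.imread("pics/top9.png")
c=np.vstack([cv2.resize(x[230:300,400:500],None,fx=6,fy=4) for x in (a,b)]);cv2.imwrite("pics/cmp.png",c)
for x in(a,b): print(x[255:270,425:485:4].mean((0,2)).astype(int))
from h import *
A=lambda p,z:inv(POSE,atz("side",np.array(p)/5+[140,130],z))
for n in("side5","side9"):
    x=cv2.imread(f"pics/{n}.png")[180:300,320:480]; cv2.imwrite(f"pics/{n}h.png",cv2.resize(x,None,fx=2.5,fy=2.5))
x=np.vstack([cv2.imread(f"pics/{n}h.png") for n in("side5","side9")]); cv2.imwrite("pics/cmp2.png",x)
```

```text
[ 97  96  99  98 107 133 145 144 135  97  64  56  54  58  72]
[ 85  86  88  87  96 119 129 130 118  83  55  50  61  93 131]
```

View pics/cmp.png

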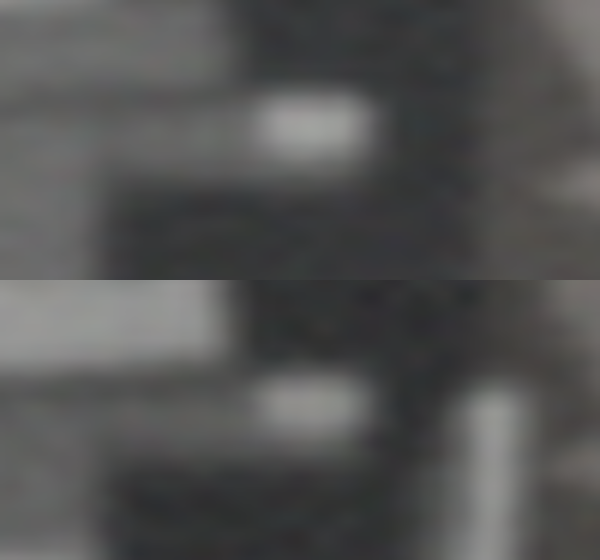

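View pics/cmp2.png

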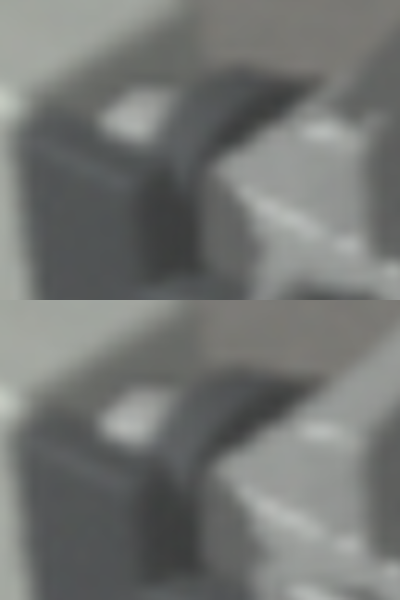

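The shaft tip is at the same pixel in both frames, so the pin stayed home. The lower reading was my misread. The arm is clear, so I'll hand in.

```bash
python3 -c "
from cell import ctrl
print(ctrl.read_state()['t'],ctrl.job_done())"
```

```text
the job is handed in; nothing more can be done
19.0 None
```

I loosened the lock screw, pushed the pin home, closed the loop and handed the job in at 19.0 s. No verdict was reported.

- **Lock screw:** Counter-clockwise stopped hard at about 2 N m, so I turned it clockwise. In the last pictures it stands at about -78° (1.37 rad).
- **Pin:** I pushed it until the force jumped to 20 N at its stop. The shaft end measured y = -65.8 mm, against -65 mm expected.
- **Loop:** I swept it round to its stop, where it held at 8–9 N. The picture gives about 0.02 rad from closed.
- **Bystanders:** The spanner and spare jaw area of the top picture is unchanged. The two test bars look in place by eye, but the arm partly hid one of them in the last picture. The arm ended clear of everything.

Two checks disagreed at first:
- **Shaft end:** A second reading gave -61.7 mm. Comparing the two frames directly showed the tip had not moved, so I put it down to a misread pixel.
- **Block position:** When the fingers closed on the screw bar, they settled about 4 mm in y from my camera estimate. This had no effect on the result.

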